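Fetch the pickup from between the trees

ROBOT

A 6-joint arm with a two-finger parallel gripper is mounted at the origin on a cart in front of the work surface, level with it; the furniture and walls round the work are solid. World frame = base frame: x ahead of the robot, y to its left, z up, the work surface at z = 0. Lengths are in m, angles in rad, forces in N, time in s.
With the tool pointing down it reaches from about 0.4 to 0.825 m from the base axis. Payload 7 kg.
Tool frame: the origin (TCP) lies at the very end of the fingers, on their centre line; the grasp point (between the pads) lies 19 mm behind it; z points along the fingers, y is the line along which they close (so a half turn about z gives the same grasp; the last joint's range is limited). The gripper opens to 88 mm and grips with 3 to 60 N. Pads are 19 mm wide; open, the fingers measure 130 mm over their backs; the gripper's body (78 mm by 193 mm) begins 47 mm behind the grasp point.
Start: joints at [1.486, 0.359, 0.012, 0, -1.224, -0.288], TCP at [0.246, 0.629, 0.227] pointing down, gripper open.
Joint ranges: [-3.07, 3.07], [-1.43, 2.12], [-1.02, 1.25], [-3.03, 1.67], [-3.05, -0], [-3.03, 3.03]. Speed limits (rad/s): [2.39, 2.39, 3.01, 3.14, 3.14, 3.14].

INTERFACE

Orientations are given as [roll, pitch, yaw] about the fixed x, y, z axes, in that order (R = Rz(yaw) Ry(pitch) Rx(roll)).
In Python, from station import arm gives the robot as it stands.
- The arm moves only by the tool step_arm, never from a script. Its argument "rows" is a list of rows, each a list of 5 numbers: the shift along the world's x, y, z in m, then the turn about the world's z in rad, then the finger opening in m, from 0 to 0.0876. In form: [[x, y, z, spin, gripper], ...]. A call has 1 to 20 rows; each row is the pose to reach, as a shift and turn from the pose commanded when the call began; what a row does not reach only later rows make up. A row lasts 1/10 s, in which the tool goes at most 50 mm and 8.59 degrees, less where a joint would pass 70% of its speed; a pose out of reach is approached as far as the arm can. A call with a gripper value outside its range is refused whole. The fingers move at their own pace and stop on an object; "newtons" is the grip in N (left out, the last holds). Time passes only in rows, so rows that repeat a pose let the fingers close. It gives the time, the measured TCP pose, the force, the opening and the grip force at its end, in the units of the state.
- arm.get_state(): the state, without advancing time (a new reading comes with each control period).
- arm.grab_frame(name): name is "scene" or "top"; returns a dict with "color" (480x640x3 uint8, blue, green, red), "vfov" (degrees; the focal length in pixels is half the picture's height over the tangent of half this angle, whatever the lens; pixels are square), "cx", "cy" (the principal point, pixels), "rvec" (rotation vector, rad) and "tvec" (3), from world to camera coordinates, as OpenCV has them. Camera axes: x right, y down, z forward; pixel columns grow to the right and rows downward; lengths in m; the calibration is good to about 2 mm. A picture is of the moment at which its call begins. There is no depth.
- arm.job_done(): hands the job in; it is judged then, once.
The state is a dict: "t": time; "q": joint angles; "qd": joint speeds; "joint_efforts": joint torques, N m; "eef_pos": TCP position; "ee_rot": TCP orientation; "force": force on the tool from outside, world axes, zero at the start; "moment": the same for the moment, N m; "width": finger opening in m; "gripper_force": force on a finger pad.
Only numpy, scipy, OpenCV 4.12 (cv2) and the standard library are available. Lean on these libraries where they do the work, as an engineer would, in place of code of your own. Each camera call takes 0.05 s, during which the arm holds its last target. There are 200 camera calls.

TASK

The model pickup is parked in the little yard by the red tool shed, hemmed in by a tall pine and a round bush, so there is no room to take hold of it. First clear both trees to the plywood board, standing upright, without disturbing the pickup; then park the pickup in the middle of the marked parking bay, lengthwise between the painted lines (nose either way), while the trees wait on the board; last put each tree back, upright, in the very spot in the yard where it stood at the start. Leave the paint jar, the glue bottle and the convertible alone.

Things in the scene. Friction and masses are not known exactly. Their poses are not given: they have to be found in the camera images.
- pine: dark green cone-shaped pine in the yard, 109 mm tall, twigs to 67 mm across, loose, 30 g. Origin mid-underside, on the trunk within 2 mm, z up. Round foot 34 mm across, 4 mm thick. Solid crown 8 to 102 mm up, 37 mm across low down, narrowing upward; outer twigs give way. Pinch 35 mm above the underside, any side. Starts on one of the yard's two brown rounds
- bush: brown egg-shaped bush in the yard, 96 mm tall, twigs to 90 mm across, loose, 30 g. Origin mid-underside, on the trunk within 2 mm, z up. Round foot 33 mm across, 4 mm thick. Solid crown 12 to 83 mm up, about 37 mm across; outer twigs give way. Pinch 40 mm above the underside, any side. Starts on the yard's other brown round
- pickup: dark blue model pickup, 59 mm long (its y), 22 mm wide (its x), 23 mm high, cab 16 mm wide above 15 mm; loose, 40 g. Origin mid-underside, z up. Pinch across the doors (along its x) 5 to 15 mm above its underside. Starts in the yard between the trees, lengthwise to the shed, its far end about 7 mm from it
- yard: fixed cork-brown plate 130 (x) by 176 (y) mm, 3 mm thick; origin mid-underside, x away from the robot (yaw within 0.3). On it, fixed: red shed 46 x 58 mm, 38 high, at x +34, y 0; 19 mm fence along the far edge; grey paving at x -26, y 0 (pickup's start); brown rounds 44 mm across at x -26, y +56 and -56 (trees' start, within 5 mm)
- board: fixed plywood offcut, 160 (x) by 100 (y) mm, 6 mm thick, left or right of the yard: the side area for the trees. Origin mid-underside, x away from the robot (yaw within 0.3). Both trees fit along its x axis, e.g. at x +42 and -42 mm
- bay: fixed concrete parking bay, 110 (x) by 70 (y) mm, 3 mm thick, on the yard's other side. Origin mid-underside, x away from the robot (yaw within 0.3). White lines along x at y +-26 mm; wheel stop 40 mm wide, 4 mm above the slab, at x +43 to +49. The pickup is to stand centred, its length along the bay's x
- jar: bystander: small paint jar, 34 mm across, 43 mm high, origin at the middle of its underside; not to be disturbed
- bottle: bystander: white glue bottle, 43 mm across, 93 mm high, origin at the middle of its underside; not to be disturbed
- convertible: bystander in front of the yard: black open model car, 63 mm long, 22 mm wide, 17 mm high, origin at the middle of its underside; not to be disturbed
Mind the look-alikes: they are no part of the job. What is shaped like the pickup but orange is not meant. What is shaped like the bush but orange is not meant.

How it is judged:
On the way, in this order (a step that is already met when the one before it is completed fails the run):
1. both trees stand released on the plywood board, the pickup still where it was (within 15 mm) (x of pine in the frame of board between -0.075 and 0.075 m and y of pine in the frame of board between -0.045 and 0.045 m and z of each of pine, bush in the frame of board below 0.01 m and angle between each of pine, bush's own z axis and vertical below 0.15 rad and linear speed of each of pine, bush below 0.02 m/s and x of bush in the frame of board between -0.075 and 0.075 m and y of bush in the frame of board between -0.045 and 0.045 m and contact force between the fingers and pine below 0.05 N and contact force between the fingers and bush below 0.05 N and distance of pickup from where it was at the start of the episode below 0.015 m), for 0.2 s.
2. the pickup stands released in the bay, both trees still on the board (horizontal distance between pickup and bay below 0.015 m and z of pickup in the frame of bay below 0.007 m and angle between the y axis of pickup and the x axis of bay, either way round below 0.2 rad and angle between each of pickup, pine, bush's own z axis and vertical below 0.15 rad and linear speed of each of pickup, pine, bush below 0.02 m/s and contact force between the fingers and pickup below 0.05 N and x of pine in the frame of board between -0.075 and 0.075 m and y of pine in the frame of board between -0.045 and 0.045 m and z of each of pine, bush in the frame of board below 0.01 m and x of bush in the frame of board between -0.075 and 0.075 m and y of bush in the frame of board between -0.045 and 0.045 m), for 0.2 s.
At the end, for the whole second after the job is handed in: The pickup stands in the bay, its centre within 15 mm of the bay's centre and its length within 0.2 rad of the bay's x axis; pine and bush each stand upright (within 0.15 rad) within 15 mm of their own starting places; all is released and at rest (horizontal distance between pickup and bay below 0.015 m and z of pickup in the frame of bay below 0.007 m and angle between the y axis of pickup and the x axis of bay, either way round below 0.2 rad and angle between each of pickup, pine, bush's own z axis and vertical below 0.15 rad and linear speed of each of pickup, pine, bush below 0.02 m/s and distance of each of pine, bush from where it was at the start of the episode below 0.015 m and contact force between the fingers and pine below 0.05 N and contact force between the fingers and bush below 0.05 N and contact force between the fingers and pickup below 0.05 N); the robot touches nothing.
It fails at once if the paint jar is shifted by more than 20 mm or lifted (distance of jar from where it was at the start of the episode above 0.02 m).
It fails at once if the glue bottle is shifted by more than 20 mm or lifted (distance of bottle from where it was at the start of the episode above 0.02 m).
It fails at once if the convertible is shifted by more than 20 mm or lifted (distance of convertible from where it was at the start of the episode above 0.02 m).
It fails at once if the pine, the bush or the pickup is tipped over (angle between any of pine, bush, pickup's own z axis and vertical above 0.8 rad).
It also fails if it takes over 144 s, if anything falls off the work surface, if the arm or the gripper's body presses on something with over 40 N, if the wrist force passes 120 N, or if a joint passes its speed limit or range.

## Working session

There is one attempt and no reset: what is moved stays moved. The work goes in short steps, Python scripts to look and compute and a tool call to move; the robot and the scene stay as the last step left them, time stands still between calls to the robot, and variables do not carry over. Pictures are saved under pics/ and viewed, at most 14 in all, crops included, and the job is handed in when it is done.

Besides the shell and the picture viewer there is one more tool, called after "Call:" as name([rows], argument=value, ...), one row to a line, values as JSON. step_arm: Moves the arm, as the interface text tells. Its arguments: {"type":"object","properties":{"rows":{"type":"array"},"newtons":{"type":"number"}},"required":["rows"]}

```bash
mkdir -p pics; cat > h.py <<'E'
import numpy as np, cv2, pickle
from station import arm
def grab(n,save=None):
    f=arm.grab_frame(n)
    if save: cv2.imwrite('pics/'+save+'.png',f['color']); pickle.dump(f,open('pics/'+save+'.pkl','wb'))
    return f
def K(f):
    h,w=f['color'].shape[:2]; F=h/2/np.tan(np.radians(f['vfov'])/2)
    return np.array([[F,0,f['cx']],[0,F,f['cy']],[0,0,1.]])
def ray(f,u,v):
    R=cv2.Rodrigues(np.array(f['rvec'],float))[0]; t=np.array(f['tvec'],float).ravel()
    d=R.T@np.linalg.inv(K(f))@np.array([u,v,1.]); return -R.T@t, d/np.linalg.norm(d)
def onz(f,u,v,z):
    o,d=ray(f,u,v); return o+d*(z-o[2])/d[2]
def proj(f,p):
    return cv2.projectPoints(np.array(p,float).reshape(-1,1,3),np.array(f['rvec'],float),np.array(f['tvec'],float),K(f),None)[0].reshape(-1,2)
def tri(f1,p1,f2,p2):
    o1,d1=ray(f1,*p1);o2,d2=ray(f2,*p2)
    s=np.linalg.lstsq(np.c_[d1,-d2],o2-o1,rcond=None)[0]
    a=o1+s[0]*d1;b=o2+s[1]*d2; return (a+b)/2,np.linalg.norm(a-b)
E
python3 - <<'E'
from h import *
for n in('scene','top'):
    f=grab(n,n+'0'); print(n,f['vfov'],f['cx'],f['cy'],ray(f,f['cx'],f['cy']))
s=arm.get_state();print(s['eef_pos'],s['ee_rot'],s['t'],s['width'])
E
```

```text
scene 45.5062024846613 314.1668942687579 230.9862895158628 (array([ 1.34837931, -0.10028392,  0.88753983]), array([-0.73092423,  0.07364098, -0.67847386]))
top 54.54668488494735 313.78902149199183 240.58904674326766 (array([0.2377941 , 0.00120242, 0.85637761]), array([ 0.22330162,  0.00358212, -0.97474281]))
[0.24573005 0.6282168  0.22571104] [ 3.14008849e+00 -1.45219873e-04 -3.72929549e-01] 0.1 0.08756988077756786
```

View pics/scene0.png

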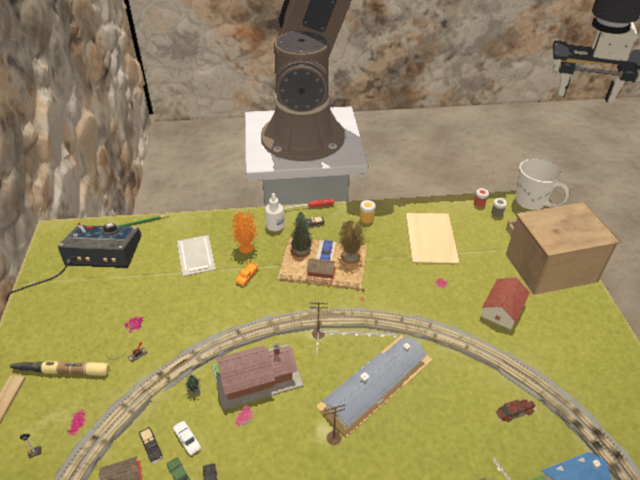

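View pics/top0.png

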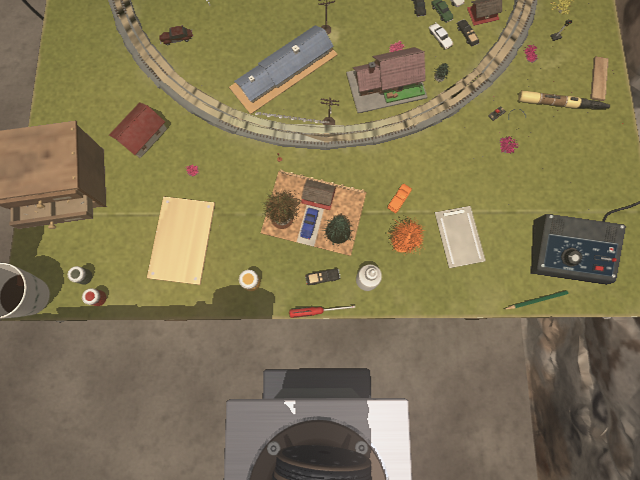

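In the top view, up is +x and left is +y.
- **Pine:** (340,228). Look-alike: the small tree at (441,71).
- **Bush:** brown at (281,208). Look-alike: the orange one at (406,236).
- **Pickup:** blue at (311,222). Look-alikes: the orange one at (399,198) and the black convertible at (322,276).
- **Places:** board (181,240), bay (460,237), jar (249,279), bottle (370,276).

I choose the dark green pine, brown bush and blue pickup, and check them in a crop.

```bash
python3 - <<'E'
from h import *
a=cv2.imread('pics/top0.png')[165:295,230:380]; b=cv2.imread('pics/scene0.png')[195:295,265:385]
a=cv2.resize(a,(600,520)[:2],interpolation=cv2.INTER_CUBIC);a=cv2.resize(a,(450,390));b=cv2.resize(b,(350,292),interpolation=cv2.INTER_CUBIC)
c=np.zeros((390,800,3),np.uint8);c[:,:450]=a;c[:292,450:]=b
cv2.imwrite('pics/crop0.png',c)
T=pickle.load(open('pics/top0.pkl','rb'));S=pickle.load(open('pics/scene0.pkl','rb'))
def big(m,roi):
    x0,y0,x1,y1=roi;k=np.zeros_like(m);k[y0:y1,x0:x1]=m[y0:y1,x0:x1]
    k=cv2.morphologyEx(k,cv2.MORPH_OPEN,np.ones((2,2)))
    n,l,s,c=cv2.connectedComponentsWithStats(k);i=1+np.argmax(s[1:,4]);return (l==i).astype(np.uint8),s[i],c[i]
def show(n,F,lo,hi,roi,z):
    h=cv2.cvtColor(F['color'],cv2.COLOR_BGR2HSV)
    m,s,c=big(cv2.inRange(h,lo,hi),roi)
    cn=max(cv2.findContours(m,0,2)[0],key=cv2.contourArea); r=cv2.minAreaRect(cn);bx=cv2.boxPoints(r)
    P=np.array([onz(F,*p,z) for p in bx]);e=np.linalg.norm(np.diff(P,axis=0),axis=1)[:2]
    d=(P[1]-P[0]) if e[0]>e[1] else (P[2]-P[1])
    print(n,'px',c.round(1),s,'rect c',r[0],'w',P.mean(0).round(4),'size',e.round(4),'ang',np.degrees(np.arctan2(d[1],d[0])).round(1)); return m
h=cv2.cvtColor(T['color'],cv2.COLOR_BGR2HSV)
for p in [(181,240),(460,240),(311,222),(340,228),(281,208),(270,230),(320,195)]: print(p,h[p[1],p[0]])
hs=cv2.cvtColor(S['color'],cv2.COLOR_BGR2HSV)
for p in [(432,240),(195,255),(327,250),(301,235),(351,236),(290,275)]: print('s',p,hs[p[1],p[0]])
show('board',T,(10,40,150),(28,160,255),(130,180,230,300),.006)
show('board s',S,(10,40,150),(28,160,255),(390,195,470,280),.006)
show('bay',T,(0,0,110),(180,50,255),(425,190,500,285),.003)
show('bay s',S,(0,0,110),(180,50,255),(165,220,225,285),.003)
show('pickup',T,(100,120,40),(130,255,255),(290,190,330,250),.02)
show('pickup s',S,(100,120,40),(130,255,255),(305,225,345,265),.02)
E
```

```text
(181, 240) [ 20  97 235]
(460, 240) [ 18  50 210]
(311, 222) [18 37 82]
(340, 228) [41 59 74]
(281, 208) [ 17 121  95]
(270, 230) [ 15 118 226]
(320, 195) [ 15  76 128]
s (432, 240) [ 20  84 255]
s (195, 255) [ 20  38 233]
s (327, 250) [122  35 125]
s (301, 235) [36 78 65]
s (351, 236) [ 17 138 100]
s (290, 275) [ 18 107 179]
board px [178.7 246.7] [ 131  198   85  103 5140] rect c (173.0, 249.0) w [0.4207 0.2678 0.006 ] size [0.1613 0.195 ] ang -177.6
board s px [431.2 241.9] [ 391  201   80   80 6140] rect c (430.5, 240.5) w [0.4459 0.253  0.006 ] size [0.1903 0.2618] ang -17.0
bay px [472.7 240.9] [462 208  24  57 426] rect c (469.5999450683594, 236.36883544921875) w [ 0.4402 -0.2887  0.003 ] size [0.0338 0.1058] ang -169.9
bay s px [196.6 256.2] [ 179  237   37   40 1124] rect c (196.38462829589844, 255.92308044433594) w [ 0.4483 -0.2672  0.003 ] size [0.0724 0.1099] ang 9.5
pickup px [308.5 225.5] [308 225   2   2   4] rect c (308.5, 225.5) w [0.4582 0.0139 0.02  ] size [0.0019 0.0019] ang 179.8Traceback (most recent call last):
  File "<stdin>", line 27, in <module>
  File "<stdin>", line 13, in show
  File "<stdin>", line 10, in big
    return _wrapfunc(a, 'argmax', axis=axis, out=out, **kwds)
    return bound(*args, **kwds)
ValueError: attempt to get argmax of an empty sequence
```

View pics/crop0.png

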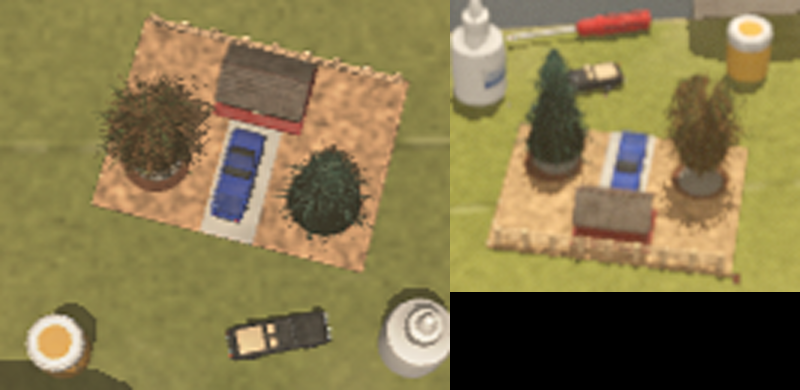

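The crop confirms the choice: the brown bush is left of the blue pickup and the dark green pine right of it. The shed is beyond the pickup, and the bottle and convertible are in front. Next I measure the plates' corners in both views.

```bash
cat > m.py <<'E'
from h import *
T=pickle.load(open('pics/top0.pkl','rb'));S=pickle.load(open('pics/scene0.pkl','rb'))
def comp(F,lo,hi,seed,roi):
    h=cv2.cvtColor(F['color'],cv2.COLOR_BGR2HSV);x0,y0,x1,y1=roi
    k=np.zeros(h.shape[:2],np.uint8);k[y0:y1,x0:x1]=cv2.inRange(h,lo,hi)[y0:y1,x0:x1]
    k=cv2.morphologyEx(k,cv2.MORPH_OPEN,np.ones((3,3)))
    n,l,s,c=cv2.connectedComponentsWithStats(k)
    if seed is None: i=1+np.argmax(s[1:,4])
    else: i=min(range(1,n),key=lambda i:np.min(np.hypot(*(np.argwhere(l==i)-np.array(seed[::-1])).T)) if s[i,4]>20 else 1e9)
    return (l==i).astype(np.uint8)
def quad(m):
    h=cv2.convexHull(np.vstack(cv2.findContours(m,0,cv2.CHAIN_APPROX_NONE)[0]))
    return cv2.approxPolyN(h,4,-1.0,True).reshape(-1,2).astype(float) if True else None
def rep(n,q1,q2,z):
    P1=np.array([onz(T,*p,z) for p in q1]);P2=np.array([onz(S,*p,z) for p in q2])
    for P in(P1,P2):
        e=np.linalg.norm(np.roll(P,-1,0)-P,axis=1);print(n,'c',P.mean(0).round(4),'edges',e.round(4))
    for i in range(4):
        j=np.argmin(np.linalg.norm(P2-P1[i],axis=1));p,g=tri(T,q1[i],S,q2[j]);print('  ',q1[i],q2[j],P1[i].round(4)[:2],P2[j].round(4)[:2],'tri',p.round(4),round(g,4))
E
python3 - <<'E'
from m import *
rep('board',quad(comp(T,(15,60,185),(23,130,255),(181,240),(140,190,222,292))),quad(comp(S,(15,60,185),(23,130,255),(432,240),(400,205,465,270))),.006)
rep('bay',quad(comp(T,(0,0,120),(25,62,255),(460,240),(428,197,492,275))),quad(comp(S,(0,0,150),(25,62,255),(195,255),(170,228,222,280))),.003)
rep('yard',quad(comp(T,(0,70,140),(19,255,255),None,(250,165,375,262))),quad(comp(S,(0,70,120),(20,255,255),None,(272,225,375,292))),.003)
for n,F,roi in(('T',T,(295,195,330,248)),('S',S,(312,236,342,268))):
    m=comp(F,(100,60,30),(130,255,255),None,roi);c=np.vstack(cv2.findContours(m,0,2)[0]);r=cv2.minAreaRect(c)
    P=np.array([onz(F,*p,.018) for p in cv2.boxPoints(r)]);print('pickup',n,r,P.round(4)[:,:2].tolist(),P.mean(0))
def blob(F,lo,hi,roi):
    m=comp(F,lo,hi,None,roi);return np.argwhere(m)[:,::-1]
for n,pt,rt,rs in(('jar',0,(235,262,265,295),(355,195,380,225)),):
    pass
for n,F,u in(('jarT',T,(249,279)),('botT',T,(371,273)),('convT',T,(322,276)),('orange bush',T,(406,236)),('orange pu',T,(399,198))):
    print(n,onz(F,*u,.04 if n=='jarT' else .09 if n=='botT' else .017).round(3))
E
```

```text
Traceback (most recent call last):
  File "m.py", line 13, in quad
    return cv2.approxPolyN(h,4,-1.0,True).reshape(-1,2).astype(float) if True else None
           ~~~~~~~~~~~~~~~^^^^^^^^^^^^^^^
cv2.error: OpenCV(4.12.0) :-1: error: (-5:Bad argument) in function 'approxPolyN'
> Overload resolution failed:
>  - Argument 'epsilon_percentage' must be float, not bool
>  - Argument 'epsilon_percentage' must be float, not bool
```

```bash
sed -i 's/return cv2.approxPolyN.*/return cv2.approxPolyN(h,4).reshape(-1,2).astype(float)/' m.py
cat > run1.py <<'E'
from m import *
rep('board',quad(comp(T,(15,60,185),(23,130,255),(181,240),(140,190,222,292))),quad(comp(S,(15,60,185),(23,130,255),(432,240),(400,205,465,270))),.006)
rep('bay',quad(comp(T,(0,0,120),(25,62,255),(460,240),(428,197,492,275))),quad(comp(S,(0,0,150),(25,62,255),(195,255),(170,228,222,280))),.003)
rep('yard',quad(comp(T,(0,70,140),(19,255,255),None,(250,165,375,262))),quad(comp(S,(0,70,120),(20,255,255),None,(272,225,375,292))),.003)
for n,F,roi in(('T',T,(295,195,330,248)),('S',S,(312,236,342,268))):
    m=comp(F,(100,60,30),(130,255,255),None,roi);c=np.vstack(cv2.findContours(m,0,2)[0]);r=cv2.minAreaRect(c)
    P=np.array([onz(F,*p,.018) for p in cv2.boxPoints(r)]);print('pickup',n,r,P.round(4)[:,:2].tolist(),P.mean(0))
for n,F,u in(('jarT',T,(249,279)),('botT',T,(371,273)),('convT',T,(322,276)),('orange bush',T,(406,236)),('orange pu',T,(399,198))):
    print(n,onz(F,*u,.04 if n=='jarT' else .09 if n=='botT' else .017).round(3))
E
python3 run1.py
```

```text
board c [0.437  0.2544 0.006 ] edges [0.1588 0.0991 0.1598 0.0993]
board c [0.442  0.2546 0.006 ] edges [0.1605 0.1009 0.1604 0.1012]
   [214. 202.] [412. 262.] [0.5096 0.1947] [0.5167 0.1946] tri [5.114e-01 1.963e-01 3.000e-04] 0.0004
   [199. 284.] [405. 213.] [0.3522 0.2157] [0.3575 0.2141] tri [0.3527 0.2162 0.0018] 0.0011
   [146. 278.] [448. 213.] [0.3639 0.314 ] [0.3674 0.3148] tri [0.3644 0.3156 0.0032] 0.001
   [163. 196.] [459. 262.] [0.5223 0.2933] [0.5266 0.295 ] tri [0.5237 0.2954 0.0026] 0.0019
bay c [ 0.4396 -0.2692  0.003 ] edges [0.0689 0.1101 0.0685 0.1089]
bay c [ 0.4443 -0.2699  0.003 ] edges [0.0697 0.114  0.0717 0.1129]
   [485. 261.] [176. 240.] [ 0.3923 -0.3136] [ 0.3949 -0.3151] tri [ 0.3927 -0.3151  0.0007] 0.0011
   [449. 268.] [208. 234.] [ 0.3795 -0.2459] [ 0.382  -0.2445] tri [ 0.3798 -0.2456  0.0013] 0.0016
   [434. 212.] [215. 269.] [ 0.4876 -0.225 ] [ 0.4934 -0.2258] tri [ 0.489  -0.2263 -0.0016] 0.0002
   [469. 206.] [182. 276.] [ 0.4991 -0.2925] [ 0.507  -0.2941] tri [ 0.501  -0.2951 -0.0034] 0.0008
yard c [ 0.4845 -0.0152  0.003 ] edges [0.1294 0.2
[... 311 characters left out ...]
.] [367. 245.] [0.4567 0.1382] [0.4525 0.1079] tri [0.4543 0.1225 0.0065] 0.03
   [335. 184.] [277. 279.] [ 0.5453 -0.0373] [ 0.5349 -0.0962] tri [ 0.5424 -0.0666  0.0089] 0.0592
pickup T ((306.7941589355469, 230.32354736328125), (10.429031372070312, 13.824529647827148), 14.03624439239502) [[0.4392, 0.0297], [0.4649, 0.0234], [0.4599, 0.0046], [0.4343, 0.0109]] [0.44954412 0.01716193 0.018     ]
pickup S ((327.0, 245.0), (8.0, 8.0), 90.0) [[0.4458, 0.0102], [0.4475, 0.0277], [0.4724, 0.0247], [0.4707, 0.0074]] [0.45910197 0.01751107 0.018     ]
jarT [0.356 0.119 0.04 ]
botT [ 0.357 -0.091  0.09 ]
convT [ 0.364 -0.01   0.017]
orange bush [ 0.438 -0.167  0.017]
orange pu [ 0.511 -0.157  0.017]
```

```bash
cat > run2.py <<'E'
from m import *
for p in [(351,255),(261,233),(280,171),(365.5,191.5)]: print('T',p,onz(T,*p,.003).round(4))
q=quad(comp(S,(0,70,120),(20,255,255),None,(272,225,375,292)))
for p in q: print('S',p,onz(S,*p,.003).round(4))
# trees: dark masks
for n,F,lo,hi,roi in(('pine',T,(30,20,0),(95,255,110),(322,208,356,246)),('pine',S,(30,20,0),(95,255,110),(286,208,316,256)),
                     ('bush',T,(0,50,0),(22,255,130),(258,185,304,232)),('bush',S,(0,50,0),(22,255,130),(334,216,368,262))):
    m=comp(F,lo,hi,None,roi);q=np.argwhere(m)[:,::-1];c=q.mean(0);mn=q.min(0);mx=q.max(0)
    r,(u,v)=None,(0,0)
    (u,v),r=cv2.minEnclosingCircle(q.astype(np.float32))
    print(n,'T' if F is T else 'S','bbox',mn,mx,'mean',c.round(1),'area',len(q),'circ',round(u,1),round(v,1),round(r,1))
Y=lambda c,a,p:np.array(c)+np.array([[np.cos(a),-np.sin(a)],[np.sin(a),np.cos(a)]])@np.array(p)
for c,a in(((.4925,.0057),-.255),):
    for n,p,h in(('pine?',(-.026,-.056),.112),('bush?',(-.026,.056),.099),('pickup',(-.026,0),.026),('shed',(.034,0),.041),('near corner',(-.065,-.088),.003),('near L',(-.065,.088),.003)):
        w=Y(c,a,p);print(n,w.round(4),*[k+str(proj(F,[[*w,.003],[*w,h]]).round(0).tolist()) for k,F in(('T',T),('S',S))])
E
python3 run2.py
python3 - <<'E'
import cv2
a=cv2.imread('pics/top0.png')[180:260,255:355];b=cv2.imread('pics/scene0.png')[205:285,280:380]
import numpy as np
c=np.hstack([cv2.resize(x,(400,320),interpolation=cv2.INTER_NEAREST) for x in(a,b)])
cv2.imwrite('pics/crop1.png',c)
E
```

```text
T (351, 255) [ 0.4052 -0.065   0.003 ]
T (261, 233) [0.4487 0.104  0.003 ]
T (280, 171) [0.5728 0.0694 0.003 ]
T (365.5, 191.5) [ 0.5296 -0.0958  0.003 ]
S [367. 245.] [0.4525 0.1079 0.003 ]
S [361. 290.] [0.5822 0.0736 0.003 ]
S [277. 279.] [ 0.5349 -0.0962  0.003 ]
S [289. 237.] [ 0.4098 -0.0627  0.003 ]
pine T bbox [331 216] [345 231] mean [338.7 223.4] area 151 circ 336.7 224.1 8.9
pine S bbox [296 213] [307 228] mean [301.  221.3] area 130 circ 302.6 220.7 8.5
bush T bbox [267 193] [298 228] mean [282.3 210.2] area 751 circ 282.9 210.4 18.0
bush S bbox [342 221] [361 261] mean [350.8 242.4] area 621 circ 351.0 241.6 20.7
pine? [ 0.4532 -0.0419] T[[338.0, 230.0], [341.0, 214.0]] S[[300.0, 250.0], [299.0, 212.0]]
bush? [0.4815 0.0664] T[[281.0, 216.0], [277.0, 201.0]] S[[350.0, 256.0], [352.0, 223.0]]
pickup [0.4673 0.0123] T[[310.0, 223.0], [309.0, 220.0]] S[[325.0, 253.0], [325.0, 245.0]]
shed [ 0.5254 -0.0029] T[[317.0, 194.0], [317.0, 187.0]] S[[321.0, 272.0], [321.0, 260.0]]
near corner [ 0.4074 -0.0631] T[[350.0, 254.0], [350.0, 254.0]] S[[289.0, 236.0], [289.0, 236.0]]
near L [0.4518 0.1073] T[[259.0, 231.0], [259.0, 231.0]] S[[367.0, 245.0], [367.0, 245.0]]
```

View pics/crop1.png

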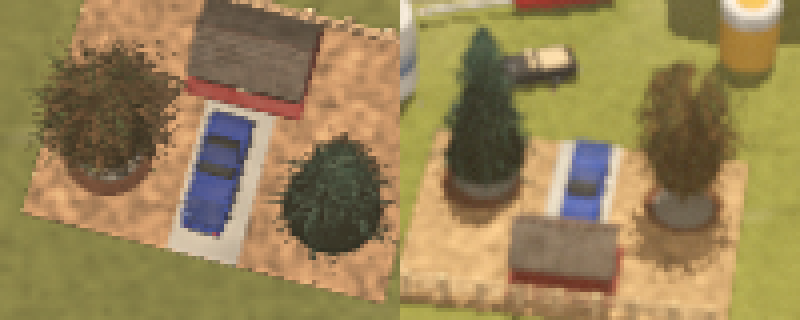

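Pickup, trees and plates agree with the text's layout. The yard is at about (0.492, 0.0045) with yaw -0.26, the bush at about (0.480, 0.065) and the pine at about (0.452, -0.0425). Bush first: I move above it with the fingers closing along the yard's x.

Call:
step_arm([
  [0.234,-0.563,-0.047,-1.457,0.0876],
  [0.234,-0.563,-0.047,-1.457,0.0876],
  [0.234,-0.563,-0.047,-1.457,0.0876],
  [0.234,-0.563,-0.047,-1.457,0.0876],
  [0.234,-0.563,-0.047,-1.457,0.0876],
  [0.234,-0.563,-0.047,-1.457,0.0876],
  [0.234,-0.563,-0.047,-1.457,0.0876],
  [0.234,-0.563,-0.047,-1.457,0.0876],
  [0.234,-0.563,-0.047,-1.457,0.0876],
  [0.234,-0.563,-0.047,-1.457,0.0876],
  [0.234,-0.563,-0.047,-1.457,0.0876],
  [0.234,-0.563,-0.047,-1.457,0.0876],
  [0.234,-0.563,-0.047,-1.457,0.0876],
  [0.234,-0.563,-0.047,-1.457,0.0876],
  [0.234,-0.563,-0.047,-1.457,0.0876],
  [0.234,-0.563,-0.047,-1.457,0.0876],
  [0.234,-0.563,-0.047,-1.457,0.0876],
  [0.234,-0.563,-0.047,-1.457,0.0876],
  [0.234,-0.563,-0.047,-1.457,0.0876],
  [0.234,-0.563,-0.047,-1.457,0.0876],
], newtons=10)

```text
t: 2.1
eef_pos: [0.4798, 0.066, 0.1796]
ee_rot: [-3.141, 0.0, -1.829]
force: [0.1, -0.2, 0.2]
width: 0.0874
gripper_force: 0.0
```

```bash
python3 - <<'E'
from h import *
f=grab('scene','s1');g=grab('top','t1')
s=arm.get_state();p=s['eef_pos'];print(p,s['ee_rot'],s['force'],proj(f,[p]),proj(g,[p]))
cv2.imwrite('pics/c1.png',np.hstack([cv2.resize(f['color'][150:300,260:410],(400,400)),cv2.resize(g['color'][150:300,210:360],(400,400))]))
E
```

```text
[0.47983477 0.06579484 0.17959671] [-3.14154449e+00  8.22865268e-05 -1.82949657e+00] [-0.1781659   0.13849323  0.55943106] [[353.9208085  191.70155034]] [[272.98360994 185.55931614]]
```

View pics/c1.png

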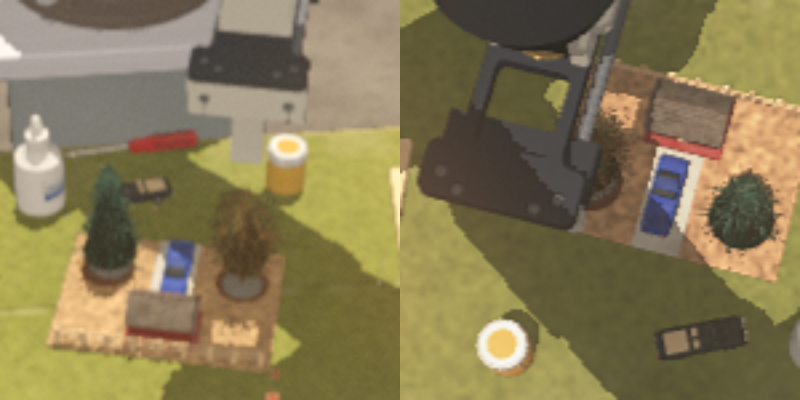

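The gripper stands over the bush, with the finger at (248,140) in the scene half above the crown at (243,215). I descend.

Call:
step_arm([
  [0,0,-0.03,0,0.0876],
  [0,0,-0.06,0,0.0876],
  [0,0,-0.08,0,0.0876],
  [0,0,-0.1,0,0.0876],
  [0,0,-0.12,0,0.0876],
  [0,0,-0.135,0,0.0876],
  [0,0,-0.145,0,0.0876],
  [0,0,-0.153,0,0.0876],
  [0,0,-0.153,0,0.0876],
  [0,0,-0.153,0,0.0876],
])

```text
t: 3.2
eef_pos: [0.4802, 0.0658, 0.0269]
ee_rot: [-3.141, 0.0, -1.83]
force: [0.4, -0.2, 0.5]
width: 0.0869
gripper_force: 0.0
```

Call:
step_arm([
  [0,0,0,0,0.07],
  [0,0,0,0,0.06],
  [0,0,0,0,0.05],
  [0,0,0,0,0.04],
  [0,0,0,0,0.03],
  [0,0,0,0,0.02],
  [0,0,0,0,0.02],
  [0,0,0,0,0.02],
  [0,0,0,0,0.02],
  [0,0,0,0,0.02],
  [0,0,0,0,0.02],
  [0,0,0,0,0.02],
], newtons=8)

```text
t: 4.4
eef_pos: [0.4799, 0.0656, 0.0266]
ee_rot: [-3.142, 0.0, -1.83]
force: [0.1, 0.1, -0.2]
width: 0.0361
gripper_force: 8.0
```

Call:
step_arm([
  [0,0,0.01,0,0.02],
  [0,0,0.03,0,0.02],
  [0,0,0.05,0,0.02],
  [0,0,0.07,0,0.02],
  [0,0,0.085,0,0.02],
  [0,0,0.085,0,0.02],
  [0,0.02,0.085,0.15,0.02],
  [0,0.035,0.085,0.3,0.02],
  [0,0.05,0.085,0.45,0.02],
  [0,0.065,0.085,0.6,0.02],
  [0,0.08,0.085,0.75,0.02],
  [0,0.095,0.085,0.9,0.02],
  [0,0.11,0.085,1.05,0.02],
  [0.002,0.125,0.085,1.2,0.02],
  [0.004,0.14,0.085,1.35,0.02],
  [0.004,0.155,0.085,1.5,0.02],
  [0.004,0.17,0.085,1.6,0.02],
  [0.004,0.183,0.085,1.697,0.02],
  [0.004,0.183,0.085,1.697,0.02],
  [0.004,0.183,0.085,1.697,0.02],
])

```text
t: 6.4
eef_pos: [0.4834, 0.2483, 0.1111]
ee_rot: [3.141, 0.001, -0.135]
force: [-0.5, 0.2, 0.3]
width: 0.0363
gripper_force: 8.0
```

```bash
python3 - <<'E'
from h import *
f=grab('scene','s2');g=grab('top','t2')
s=arm.get_state();print(s['eef_pos'],s['ee_rot'],s['force'],s['width'],s['gripper_force'])
cv2.imwrite('pics/c2.png',np.hstack([cv2.resize(f['color'][130:290,310:470],(400,400)),cv2.resize(g['color'][150:310,130:290],(400,400))]))
E
```

```text
[0.48352663 0.24794633 0.1113237 ] [ 3.14103359e+00  5.55267364e-04 -1.34896104e-01] [-0.25468245 -0.73272626 -0.25912932] 0.036294680629427596 7.999951222445816
```

View pics/c2.png

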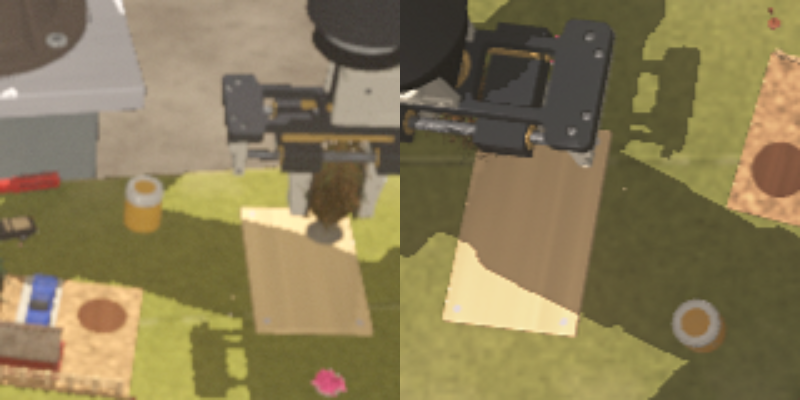

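The bush hangs upright, at (330,200) in the scene half, and its brown round is bare at (102,315). I lower it and release.

Call:
step_arm([
  [0,0,-0.02,0,0.02],
  [0,0,-0.04,0,0.02],
  [0,0,-0.055,0,0.02],
  [0,0,-0.067,0,0.02],
  [0,0,-0.074,0,0.02],
  [0,0,-0.078,0,0.02],
  [0,0,-0.081,0,0.02],
  [0,0,-0.081,0,0.02],
  [0,0,-0.081,0,0.02],
])

```text
t: 7.4
eef_pos: [0.4841, 0.2489, 0.031]
ee_rot: [-3.141, -0.001, -0.133]
force: [-0.2, 1.1, -0.9]
width: 0.0364
gripper_force: 8.0
```

Call:
step_arm([
  [0,0,0,0,0.037],
  [0,0,0,0,0.04],
  [0,0,0,0,0.045],
  [0,0,0,0,0.055],
  [0,0,0,0,0.07],
  [0,0,0,0,0.087],
  [0,0,0,0,0.087],
  [0,0,0,0,0.087],
  [0,0,0.02,0,0.087],
  [0,0,0.05,0,0.087],
  [0,0,0.09,0,0.087],
  [0,0,0.13,0,0.087],
  [0,0,0.15,0,0.087],
  [0,0,0.15,0,0.087],
])

```text
t: 8.8
eef_pos: [0.4854, 0.2499, 0.1843]
ee_rot: [-3.137, -0.004, -0.132]
force: [0.2, 0.6, -0.0]
width: 0.0873
gripper_force: 0.0
```

Call:
step_arm([
  [-0.032,-0.291,0,-1.797,0.0876],
  [-0.032,-0.291,0,-1.797,0.0876],
  [-0.032,-0.291,0,-1.797,0.0876],
  [-0.032,-0.291,0,-1.797,0.0876],
  [-0.032,-0.291,0,-1.797,0.0876],
  [-0.032,-0.291,0,-1.797,0.0876],
  [-0.032,-0.291,0,-1.797,0.0876],
  [-0.032,-0.291,0,-1.797,0.0876],
  [-0.032,-0.291,0,-1.797,0.0876],
  [-0.032,-0.291,0,-1.797,0.0876],
  [-0.032,-0.291,0,-1.797,0.0876],
  [-0.032,-0.291,0,-1.797,0.0876],
  [-0.032,-0.291,0,-1.797,0.0876],
  [-0.032,-0.291,0,-1.797,0.0876],
  [-0.032,-0.291,0,-1.797,0.0876],
  [-0.032,-0.291,0,-1.797,0.0876],
])

```text
t: 10.4
eef_pos: [0.4518, -0.0424, 0.1804]
ee_rot: [3.141, -0.0, -1.928]
force: [-0.6, -0.6, 0.5]
width: 0.0876
gripper_force: 0.0
```

```bash
python3 - <<'E'
from h import *
f=grab('scene','s3');g=grab('top','t3')
s=arm.get_state();print(s['eef_pos'],s['ee_rot'],s['force'])
T=pickle.load(open('pics/top0.pkl','rb'));S=pickle.load(open('pics/scene0.pkl','rb'))
print('apex',tri(T,(340.7,213.7),S,(301.2,212.5)),'foot S',onz(S,300.8,251.5,.005))
cv2.imwrite('pics/c3.png',np.hstack([cv2.resize(f['color'][160:300,250:390],(400,400)),cv2.resize(g['color'][160:300,130:270],(400,400))]))
E
```

```text
[ 0.45182041 -0.04239453  0.18051923] [ 3.14153373e+00 -3.99652551e-05 -1.92859678e+00] [ 0.24306334 -0.05000799  0.05236417]
apex (array([ 0.45400892, -0.03913445,  0.11209085]), np.float64(0.003811117898405422)) foot S [ 0.46059188 -0.04015129  0.005     ]
```

View pics/c3.png

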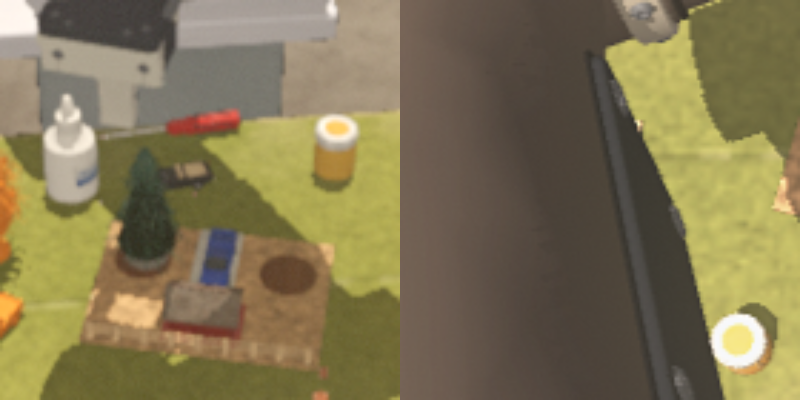

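The pine at (147,210) in the scene half stands under the gripper. Its apex triangulates to (0.454, -0.039, 0.112), where 0.112 is expected. I shift slightly and descend watching the force, since the pine's tip reaches above the palm's height.

Call:
step_arm([
  [0.003,0.0025,-0.02,0,0.0876],
  [0.003,0.0025,-0.05,0,0.0876],
  [0.003,0.0025,-0.08,0,0.0876],
  [0.003,0.0025,-0.11,0,0.0876],
  [0.003,0.0025,-0.12,0,0.0876],
  [0.003,0.0025,-0.13,0,0.0876],
  [0.003,0.0025,-0.13,0,0.0876],
])

```text
t: 11.2
eef_pos: [0.4548, -0.0399, 0.0502]
ee_rot: [3.141, -0.001, -1.929]
force: [0.6, -0.2, 0.4]
width: 0.0875
gripper_force: 0.0
```

Call:
step_arm([
  [0,0,-0.003,0,0.0876],
  [0,0,-0.006,0,0.0876],
  [0,0,-0.009,0,0.0876],
  [0,0,-0.012,0,0.0876],
  [0,0,-0.015,0,0.0876],
  [0,0,-0.015,0,0.0876],
  [0,0,-0.015,0,0.0876],
])

```text
t: 11.9
eef_pos: [0.4548, -0.0399, 0.0355]
ee_rot: [3.141, -0.0, -1.93]
force: [-0.6, 0.2, -0.2]
width: 0.0876
gripper_force: 0.0
```

Call:
step_arm([
  [0,0,-0.003,0,0.0876],
  [0,0,-0.006,0,0.0876],
  [0,0,-0.009,0,0.0876],
  [0,0,-0.012,0,0.0876],
  [0,0,-0.012,0,0.0876],
  [0,0,-0.012,0,0.0876],
])

```text
t: 12.5
eef_pos: [0.4548, -0.0399, 0.0234]
ee_rot: [3.141, -0.0, -1.93]
force: [0.3, -0.2, -0.2]
width: 0.0874
gripper_force: 0.0
```

Call:
step_arm([
  [0,0,0,0,0.07],
  [0,0,0,0,0.06],
  [0,0,0,0,0.05],
  [0,0,0,0,0.04],
  [0,0,0,0,0.03],
  [0,0,0,0,0.02],
  [0,0,0,0,0.01],
  [0,0,0,0,0.01],
  [0,0,0,0,0.01],
  [0,0,0,0,0.01],
  [0,0,0,0,0.01],
  [0,0,0,0,0.01],
])

```text
t: 13.7
eef_pos: [0.4549, -0.0399, 0.0235]
ee_rot: [3.142, -0.0, -1.93]
force: [0.1, -0.5, -0.4]
width: 0.0348
gripper_force: 7.8
```

Call:
step_arm([
  [0,0,0.01,0,0.01],
  [0,0,0.03,0,0.01],
  [0,0,0.05,0,0.01],
  [0,0,0.07,0,0.01],
  [0,0,0.09,0,0.01],
  [0,0,0.1,0,0.01],
  [0,0,0.1,0,0.01],
  [-0.003,0.02,0.1,0.13,0.01],
  [-0.009,0.045,0.1,0.27,0.01],
  [-0.015,0.075,0.1,0.42,0.01],
  [-0.021,0.105,0.1,0.57,0.01],
  [-0.027,0.135,0.1,0.72,0.01],
  [-0.033,0.165,0.1,0.87,0.01],
  [-0.039,0.195,0.1,1.02,0.01],
  [-0.045,0.225,0.1,1.17,0.01],
  [-0.051,0.255,0.1,1.32,0.01],
  [-0.056,0.28,0.1,1.47,0.01],
  [-0.059,0.295,0.1,1.6,0.01],
  [-0.06,0.3,0.1,1.72,0.01],
  [-0.06,0.3005,0.1,1.797,0.01],
])

```text
t: 15.7
eef_pos: [0.3942, 0.261, 0.1223]
ee_rot: [3.14, 0.001, -0.127]
force: [-0.5, -0.2, -0.9]
width: 0.0346
gripper_force: 7.8
```

Call:
step_arm([
  [0,0,0,0,0.01],
  [0,0,0,0,0.01],
  [0,0,-0.02,0,0.01],
  [0,0,-0.04,0,0.01],
  [0,0,-0.06,0,0.01],
  [0,0,-0.075,0,0.01],
  [0,0,-0.085,0,0.01],
  [0,0,-0.09,0,0.01],
  [0,0,-0.094,0,0.01],
  [0,0,-0.096,0,0.01],
  [0,0,-0.096,0,0.01],
  [0,0,-0.096,0,0.01],
])

```text
t: 16.9
eef_pos: [0.3951, 0.2609, 0.028]
ee_rot: [-3.141, -0.0, -0.133]
force: [-0.0, 0.5, -0.8]
width: 0.0345
gripper_force: 7.8
```

```bash
python3 - <<'E'
from h import *
f=grab('scene','s4')
s=arm.get_state();print(s['eef_pos'],s['ee_rot'],s['force'],s['width'],s['gripper_force'])
cv2.imwrite('pics/c4.png',cv2.resize(f['color'][150:290,330:530],(800,560)))
E
```

```text
[0.3950581  0.26088062 0.02799053] [-3.14084321e+00 -4.26554131e-04 -1.32795096e-01] [ 0.07921445 -0.31028764 -0.22285477] 0.03457434697725681 7.835496651241556
```

View pics/c4.png

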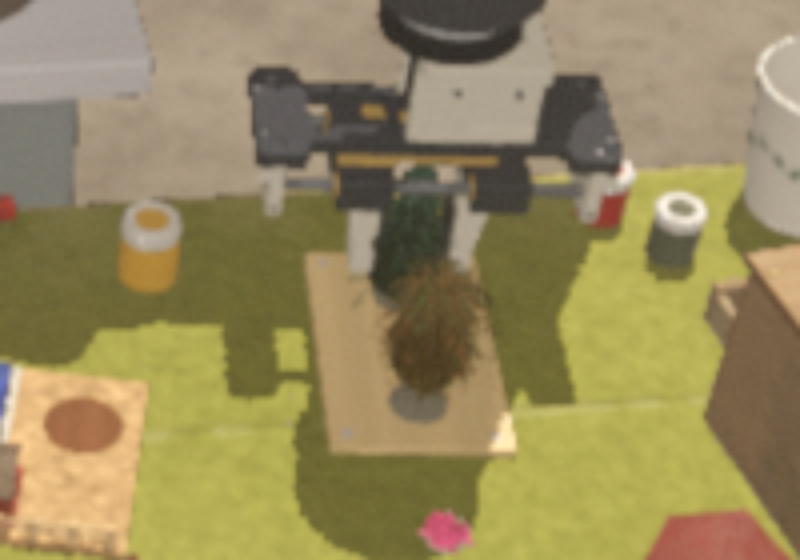

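Both trees stand on the board: bush foot at (418,402), pine behind it in the fingers. I lower the last millimetre, release and lift.

Call:
step_arm([
  [0,0,-0.001,0,0.01],
  [0,0,-0.001,0,0.035],
  [0,0,-0.001,0,0.04],
  [0,0,-0.001,0,0.045],
  [0,0,-0.001,0,0.055],
  [0,0,-0.001,0,0.07],
  [0,0,-0.001,0,0.087],
  [0,0,-0.001,0,0.087],
  [0,0,0.01,0,0.087],
  [0,0,0.03,0,0.087],
  [0,0,0.06,0,0.087],
  [0,0,0.1,0,0.087],
  [0,0,0.14,0,0.087],
  [0,0,0.16,0,0.087],
  [0,0,0.16,0,0.087],
  [0,0,0.16,0,0.087],
])

```text
t: 18.55
eef_pos: [0.3948, 0.2606, 0.1884]
ee_rot: [-3.14, -0.0, -0.133]
force: [-0.1, -0.0, -0.0]
width: 0.0868
gripper_force: 0.0
```

```bash
python3 - <<'E'
from m import *
T=grab('top','t5');S=grab('scene','s5')
s=arm.get_state();print(s['eef_pos'],s['ee_rot'][2],s['force'])
for n,F,roi in(('T',T,(290,190,335,250)),('S',S,(310,232,345,270))):
    m=comp(F,(100,50,20),(135,255,255),None,roi)
    k=cv2.morphologyEx(m,cv2.MORPH_CLOSE,np.ones((7,7)));c=np.vstack(cv2.findContours(k,0,1)[0]);r=cv2.minAreaRect(c)
    P=np.array([onz(F,*p,.018) for p in cv2.boxPoints(r)]);print('pickup',n,np.round(r[0],1),np.round(r[1],1),P.round(4)[:,:2].tolist(),P.mean(0).round(4))
cv2.imwrite('pics/c5.png',np.hstack([cv2.resize(S['color'][190:290,265:365],(400,400),interpolation=cv2.INTER_CUBIC),cv2.resize(T['color'][170:270,260:360],(400,400),interpolation=cv2.INTER_CUBIC)]))
E
```

```text
[0.39436815 0.26006036 0.18702148] -0.1329821569663674 [ 0.3966182   0.09296556 -0.31032254]
pickup T [306.7 230.4] [10.3 14.1] [[0.4391, 0.0302], [0.4652, 0.023], [0.4596, 0.0045], [0.4336, 0.0119]] [0.4494 0.0174 0.018 ]
pickup S [327. 245.] [8. 8.] [[0.4458, 0.0102], [0.4475, 0.0277], [0.4724, 0.0247], [0.4707, 0.0074]] [0.4591 0.0175 0.018 ]
```

View pics/c5.png

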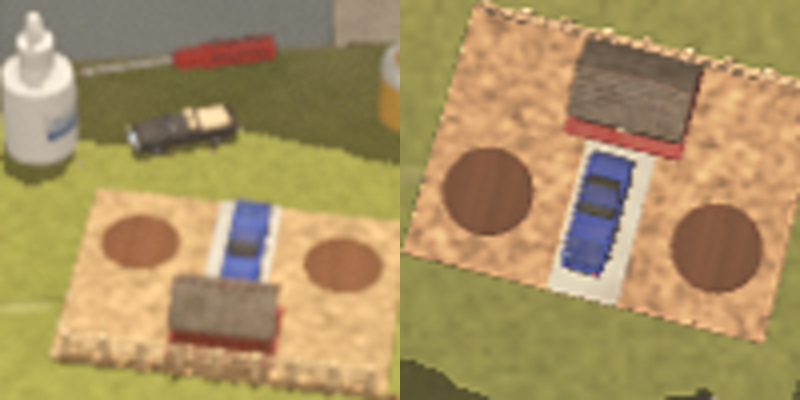

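The brown rounds are bare and the pickup is undisturbed, at (600,213) in the top half. I compute its centre and the rounds from both views.

```bash
python3 - <<'E'
from m import *
for n,a,b,z in(('roundB',(282,217.75),(350.75,256),.003),('roundP',(339.25,232),(300,250.25),.003),('pickup',(309.9,223.25),(326.25,250),.014)):
    print(n,onz(T,*a,z).round(4),onz(S,*b,z).round(4),tri(T,a,S,b))
q=[onz(T,260+x/4-100,170+y/4,.013) for x,y in((590,150),(636,157),(610,277),(562,268))]
q=np.array(q);print(q.round(4),np.linalg.norm(np.roll(q,-1,0)-q,axis=1),q.mean(0), np.arctan2(*(q[0]+q[1]-q[2]-q[3])[[1,0]]))
print('axis rounds',np.array(onz(T,282,217.75,.003)-onz(T,339.25,232,.003)))
E
```

```text
roundB [0.4783 0.0646 0.003 ] [0.483 0.067 0.003] (array([ 0.4794709 ,  0.06625775, -0.00065286]), np.float64(0.0028228530164531554))
roundP [ 0.4496 -0.0438  0.003 ] [ 0.4545 -0.0414  0.003 ] (array([ 0.4506433 , -0.04260811, -0.0006656 ]), np.float64(0.0028319885373597822))
pickup [0.4641 0.0114 0.014 ] [0.4704 0.0146 0.014 ] (array([0.46559072, 0.01334353, 0.00928601]), np.float64(0.0037971061773822345))
[[ 0.4952  0.0158  0.013 ]
 [ 0.4916 -0.0059  0.013 ]
 [ 0.4336  0.0067  0.013 ]
 [ 0.438   0.029   0.013 ]] [0.02199649 0.05939325 0.02276439 0.05869731] [0.46460987 0.01141457 0.013     ] -0.21967338812972878
axis rounds [0.0286645  0.10840336 0.        ]
```

Call:
step_arm([
  [0.071,-0.248,0,-0.117,0.0876],
  [0.071,-0.248,0,-0.117,0.0876],
  [0.071,-0.248,0,-0.117,0.0876],
  [0.071,-0.248,0,-0.117,0.0876],
  [0.071,-0.248,0,-0.117,0.0876],
  [0.071,-0.248,0,-0.117,0.0876],
  [0.071,-0.248,0,-0.117,0.0876],
  [0.071,-0.248,-0.04,-0.117,0.0876],
  [0.071,-0.248,-0.08,-0.117,0.07],
  [0.071,-0.248,-0.11,-0.117,0.06],
  [0.071,-0.248,-0.13,-0.117,0.06],
  [0.071,-0.248,-0.145,-0.117,0.06],
  [0.071,-0.248,-0.155,-0.117,0.06],
  [0.071,-0.248,-0.165,-0.117,0.06],
  [0.071,-0.248,-0.172,-0.117,0.06],
  [0.071,-0.248,-0.177,-0.117,0.06],
  [0.071,-0.248,-0.177,-0.117,0.06],
  [0.071,-0.248,-0.177,-0.117,0.06],
])

```text
t: 20.45
eef_pos: [0.4661, 0.0127, 0.0108]
ee_rot: [-3.141, -0.0, -0.25]
force: [-0.6, -0.1, 0.3]
width: 0.0599
gripper_force: 0.0
```

Call:
step_arm([
  [0,0,-0.002,0,0.06],
  [0,0,-0.004,0,0.06],
  [0,0,-0.004,0,0.06],
  [0,0,-0.004,0,0.06],
])

```text
t: 20.85
eef_pos: [0.4659, 0.0126, 0.0066]
ee_rot: [-3.142, -0.0, -0.25]
force: [-0.2, 0.2, 0.5]
width: 0.0598
gripper_force: 0.0
```

```bash
python3 - <<'E'
from h import *
f=grab('scene','s6');g=grab('top','t6')
s=arm.get_state();print(s['eef_pos'],s['ee_rot'],s['force'],s['width'])
cv2.imwrite('pics/c6.png',np.hstack([cv2.resize(f['color'][170:290,260:380],(400,400),interpolation=cv2.INTER_CUBIC),cv2.resize(g['color'][160:280,250:370],(400,400),interpolation=cv2.INTER_CUBIC)]))
E
```

```text
[0.46592819 0.01259437 0.00664374] [-3.14151061e+00 -1.48193503e-04 -2.49824698e-01] [-0.15131481 -0.63130242 -0.33717467] 0.05995555478378358
```

View pics/c6.png

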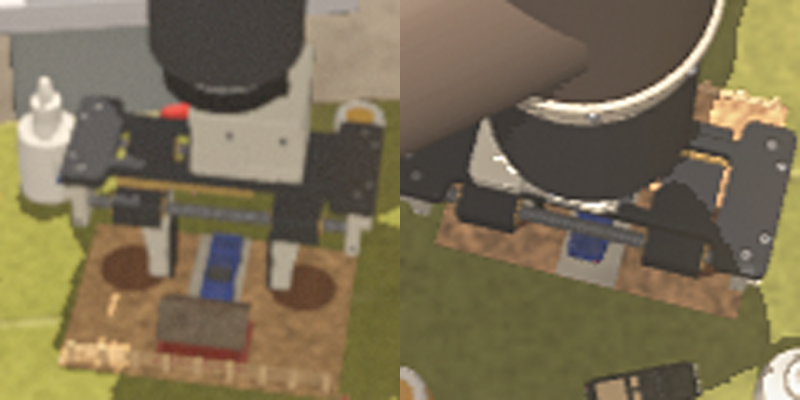

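The fingers at (160,260) and (285,265) straddle the pickup at (222,265), clear of everything. I close and lift a little.

Call:
step_arm([
  [0,0,0,0,0.05],
  [0,0,0,0,0.04],
  [0,0,0,0,0.03],
  [0,0,0,0,0.025],
  [0,0,0,0,0.02],
  [0,0,0,0,0.015],
  [0,0,0,0,0.01],
  [0,0,0,0,0.01],
  [0,0,0,0,0.01],
  [0,0,0,0,0.01],
  [0,0,0,0,0.01],
  [0,0,0,0,0.01],
], newtons=12)

```text
t: 22.15
eef_pos: [0.4659, 0.0126, 0.0066]
ee_rot: [-3.142, -0.0, -0.25]
force: [0.2, 0.1, 0.4]
width: 0.0213
gripper_force: 12.0
```

Call:
step_arm([
  [0,0,0.005,0,0.01],
  [0,0,0.015,0,0.01],
  [0,0,0.03,0,0.01],
  [0,0,0.05,0,0.01],
  [0,0,0.07,0,0.01],
  [0,0,0.1,0,0.01],
  [0,0,0.14,0,0.01],
  [0,0,0.14,0,0.01],
  [0,0,0.14,0,0.01],
])

```text
t: 23.05
eef_pos: [0.4663, 0.0129, 0.1482]
ee_rot: [-3.139, -0.003, -0.25]
force: [-0.9, -0.9, -1.3]
width: 0.0212
gripper_force: 12.0
```

```bash
python3 - <<'E'
from h import *
f=grab('scene','s7')
s=arm.get_state();print(s['eef_pos'],s['ee_rot'],s['force'],s['width'],s['gripper_force'])
cv2.imwrite('pics/c7.png',np.hstack([cv2.resize(f['color'][120:270,250:400],(400,400),interpolation=cv2.INTER_CUBIC),cv2.resize(f['color'][180:280,150:250],(400,400),interpolation=cv2.INTER_CUBIC)]))
E
```

```text
[0.46557561 0.01262365 0.1470489 ] [-3.14062575e+00 -6.24213996e-04 -2.50040873e-01] [ 0.32603253 -0.36140796 -1.2657154 ] 0.021422345148354362 11.969756484031677
```

View pics/c7.png

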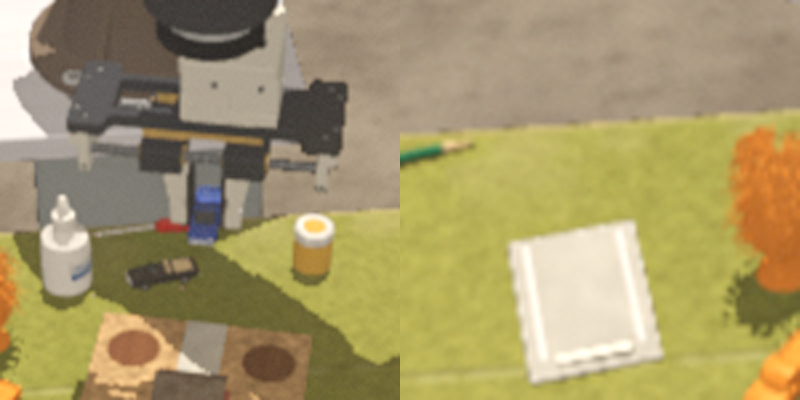

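The pickup is held level at (207,210). The bay is clear, but the orange bush stands close to it, so I measure that for the gripper body's clearance.

```bash
python3 - <<'E'
from m import *
print('base S',onz(S,243.75,249,0.002))
for n,F,roi in(('T',T,(380,210,435,265)),('S',S,(225,200,265,262))):
    m=comp(F,(3,150,120),(17,255,255),None,roi);q=np.argwhere(m)[:,::-1];print(n,q.min(0),q.max(0),q.mean(0))
    if n=='T':a=q.mean(0)
    else:b=q.mean(0);t=np.array([q[q[:,1]<q[:,1].min()+2].mean(0)])
print('crown',tri(T,a,S,b));
E
```

```text
base S [ 0.437495   -0.16450153  0.002     ]
T [392 222] [421 251] [406.93168605 236.90406977]
S [234 212] [255 252] [244.17533432 231.57652303]
crown (array([ 0.4290486 , -0.16104301,  0.04646442]), np.float64(0.002354025459246153))
```

```bash
python3 - <<'E'
from m import *
print(tri(T,(543,213),S,(64,254)), 'T top-left corner z.06',onz(T,543,213,.06),onz(T,533,272,.06))
for p in [(134,262),(138,232),(130,238),(75,228),(62,240)]: print(p,onz(S,*p,.06).round(3),onz(S,*p,0).round(3))
b=T['color'][190:300,505:635];c=S['color'][205:285,40:160]
cv2.imwrite('pics/box.png',np.hstack([cv2.resize(b,(400,338)),cv2.resize(c,(400,338))]))
E
```

```text
(array([ 0.48087963, -0.47424188,  0.04012893]), np.float64(0.10920665964166423)) T top-left corner z.06 [ 0.46776372 -0.40292706  0.06      ] [ 0.3621618  -0.37354291  0.06      ]
(134, 262) [ 0.513 -0.38   0.06 ] [ 0.452 -0.401  0.   ]
(138, 232) [ 0.423 -0.384  0.06 ] [ 0.356 -0.404  0.   ]
(130, 238) [ 0.441 -0.398  0.06 ] [ 0.375 -0.42   0.   ]
(75, 228) [ 0.398 -0.519  0.06 ] [ 0.329 -0.55   0.   ]
(62, 240) [ 0.433 -0.539  0.06 ] [ 0.367 -0.57   0.   ]
```

View pics/box.png

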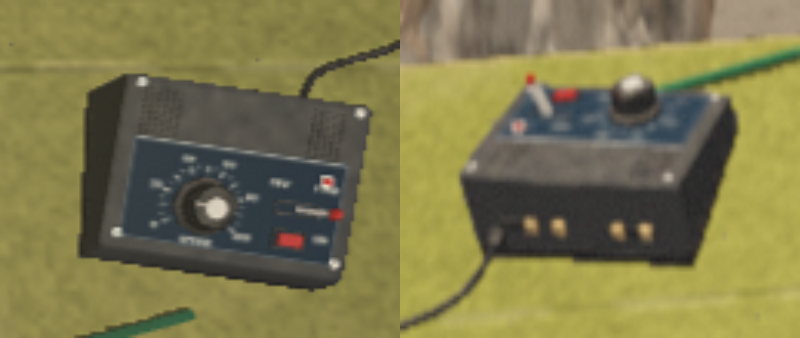

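The control box tops out at about z 0.057 and y -0.40, clear of the body. Since the orange bush is near the gripper's other end, I lower the pickup with a 16 mm offset away from it. Then I slide back just above the slab.

Call:
step_arm([
  [-0.001,-0.015,0,0.03,0.01],
  [-0.003,-0.04,0,0.06,0.01],
  [-0.005,-0.07,0,0.1,0.01],
  [-0.007,-0.1,0,0.15,0.01],
  [-0.009,-0.13,0,0.2,0.01],
  [-0.011,-0.16,0,0.25,0.01],
  [-0.014,-0.19,0,0.3,0.01],
  [-0.016,-0.22,0,0.35,0.01],
  [-0.018,-0.25,0,0.39,0.01],
  [-0.02,-0.275,0,0.42,0.01],
  [-0.021,-0.29,0,0.435,0.01],
  [-0.0216,-0.2977,0,0.435,0.01],
  [-0.0216,-0.2977,0,0.435,0.01],
  [-0.0216,-0.2977,-0.03,0.435,0.01],
  [-0.0216,-0.2977,-0.06,0.435,0.01],
  [-0.0216,-0.2977,-0.09,0.435,0.01],
  [-0.0216,-0.2977,-0.11,0.435,0.01],
  [-0.0216,-0.2977,-0.125,0.435,0.01],
  [-0.0216,-0.2977,-0.13,0.435,0.01],
  [-0.0216,-0.2977,-0.13,0.435,0.01],
])

```text
t: 25.1
eef_pos: [0.4439, -0.2844, 0.016]
ee_rot: [-3.141, 0.002, 0.186]
force: [-0.5, -0.8, 0.0]
width: 0.0212
gripper_force: 12.0
```

Call:
step_arm([
  [0,0,-0.003,0,0.01],
  [0,0,-0.006,0,0.01],
  [-0.0004,0.002,-0.006,0,0.01],
  [-0.0008,0.004,-0.006,0,0.01],
  [-0.0012,0.006,-0.006,0,0.01],
  [-0.0015,0.008,-0.006,0,0.01],
  [-0.0018,0.0098,-0.006,0,0.01],
  [-0.0018,0.0098,-0.008,0,0.01],
  [-0.0018,0.0098,-0.009,0,0.01],
  [-0.0018,0.0098,-0.009,0,0.01],
])

```text
t: 26.1
eef_pos: [0.4423, -0.2753, 0.0073]
ee_rot: [-3.141, 0.0, 0.185]
force: [-0.7, -0.1, -0.0]
width: 0.0211
gripper_force: 12.0
```

```bash
python3 - <<'E'
from h import *
f=grab('scene','s8');g=grab('top','t8')
s=arm.get_state();print(s['eef_pos'],s['ee_rot'],s['force'],s['width'],s['gripper_force'])
cv2.imwrite('pics/c8.png',np.hstack([cv2.resize(f['color'][160:290,140:270],(400,400),interpolation=cv2.INTER_CUBIC),cv2.resize(g['color'][170:300,380:510],(400,400),interpolation=cv2.INTER_CUBIC)]))
E
```

```text
[ 0.44240972 -0.27535139  0.00746354] [-3.14154025e+00  2.12437132e-04  1.85137981e-01] [ 0.89928141  0.17058214 -0.57857807] 0.021634352056227758 11.969716250896454
```

View pics/c8.png

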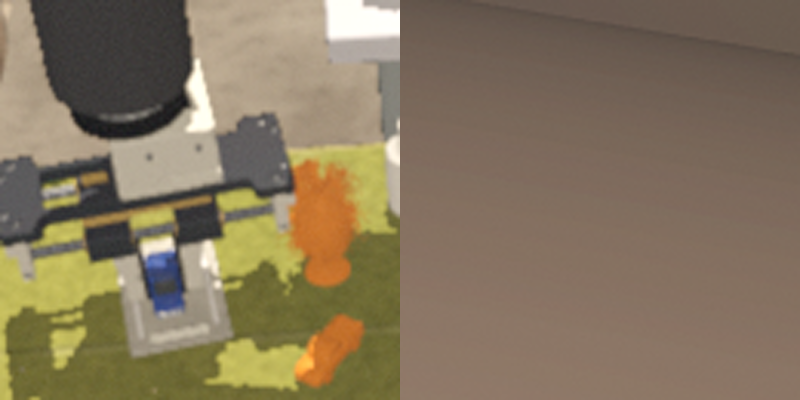

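The pickup at (165,285) sits between the lines, and the orange bush at (325,220) is untouched. I lower the last millimetre, release and rise.

Call:
step_arm([
  [0,0,-0.001,0,0.01],
  [0,0,-0.001,0,0.01],
  [0,0,-0.001,0,0.022],
  [0,0,-0.001,0,0.025],
  [0,0,-0.001,0,0.03],
  [0,0,-0.001,0,0.04],
  [0,0,-0.001,0,0.05],
  [0,0,-0.001,0,0.05],
  [0,0,0.01,0,0.05],
  [0,0,0.03,0,0.05],
  [0,0,0.06,0,0.05],
  [0,0,0.1,0,0.07],
  [0,0,0.15,0,0.0876],
  [0,0,0.18,0,0.0876],
  [0,0,0.18,0,0.0876],
])

```text
t: 27.7
eef_pos: [0.445, -0.2763, 0.1937]
ee_rot: [3.137, -0.008, 0.186]
force: [-0.3, -0.4, -0.5]
width: 0.0767
gripper_force: 0.0
```

Call:
step_arm([
  [0,0.05,0,0,0.0876],
  [0,0.1,0,0,0.0876],
  [0,0.15,0,0,0.0876],
  [0,0.2,0,0,0.0876],
  [0,0.25,0,0,0.0876],
  [0,0.28,0,0,0.0876],
  [0,0.28,0,0,0.0876],
])

```text
t: 28.4
eef_pos: [0.4424, 0.0076, 0.1882]
ee_rot: [-3.141, -0.001, 0.189]
force: [0.6, -0.9, -0.1]
width: 0.0876
gripper_force: 0.0
```

```bash
python3 - <<'E'
from h import *
f=grab('scene','s9');g=grab('top','t9')
s=arm.get_state();print(s['eef_pos'],s['ee_rot'],s['t'])
cv2.imwrite('pics/c9.png',np.hstack([cv2.resize(g['color'][190:290,420:520],(400,400),interpolation=cv2.INTER_CUBIC),cv2.resize(f['color'][190:290,385:485],(400,400),interpolation=cv2.INTER_CUBIC)]))
E
```

```text
[0.4421493  0.00527475 0.18780982] [-3.14155927e+00  2.32120559e-05  1.87423533e-01] 28.5
```

View pics/c9.png

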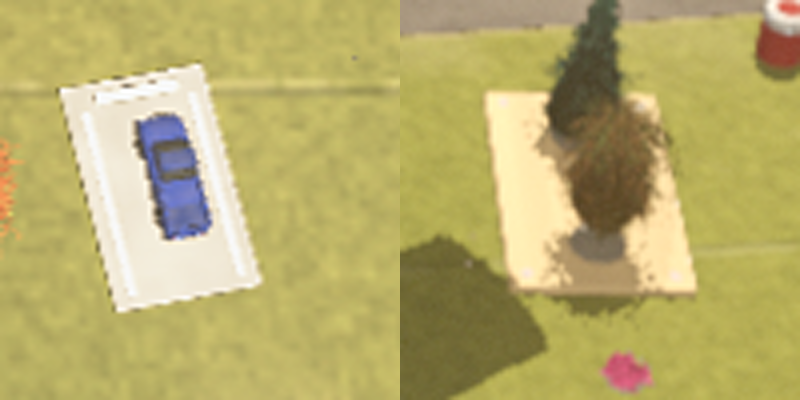

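The pickup stands parked upright in the bay, its centre at (174,176) against the bay's (160,187). Both trees stand on the board. I work out the offset with parallax.

```bash
python3 - <<'E'
from h import *
g=pickle.load(open('pics/t9.pkl','rb'));c=lambda L,z:np.array([onz(g,420+x/4,190+y/4,z) for x,y in L])
b=c([(60,90),(203,65),(260,283),(117,310)],.003);p=c([(137,120),(183,112),(210,230),(165,240)],.015)
d=lambda q:np.arctan2(*(q[0]+q[1]-q[2]-q[3])[[1,0]])
print(b.mean(0),d(b),p.mean(0),d(p),np.linalg.norm(p.mean(0)[:2]-b.mean(0)[:2]))
E
```

```text
[ 0.4396022  -0.27067553  0.003     ] 0.17528183399608477 [ 0.44170187 -0.27369403  0.015     ] 0.14580967612184076 0.0036769456245228692
```

The pickup is 3.7 mm off centre and 0.03 rad off line. Next I fetch the pine.

Call:
step_arm([
  [-0.0476,0.256,0,-0.318,0.0876],
  [-0.0476,0.256,0,-0.318,0.0876],
  [-0.0476,0.256,0,-0.318,0.0876],
  [-0.0476,0.256,0,-0.318,0.0876],
  [-0.0476,0.256,0,-0.318,0.0876],
  [-0.0476,0.256,0,-0.318,0.0876],
  [-0.0476,0.256,0,-0.318,0.0876],
  [-0.0476,0.256,0,-0.318,0.0876],
  [-0.0476,0.256,-0.03,-0.318,0.0876],
  [-0.0476,0.256,-0.06,-0.318,0.0876],
  [-0.0476,0.256,-0.09,-0.318,0.0876],
  [-0.0476,0.256,-0.115,-0.318,0.0876],
  [-0.0476,0.256,-0.135,-0.318,0.0876],
  [-0.0476,0.256,-0.147,-0.318,0.0876],
  [-0.0476,0.256,-0.154,-0.318,0.0876],
  [-0.0476,0.256,-0.159,-0.318,0.0876],
  [-0.0476,0.256,-0.159,-0.318,0.0876],
  [-0.0476,0.256,-0.159,-0.318,0.0876],
])

```text
t: 30.3
eef_pos: [0.3953, 0.2607, 0.0291]
ee_rot: [-3.141, -0.0, -0.133]
force: [-0.4, -0.6, 0.3]
width: 0.0872
gripper_force: 0.0
```

Call:
step_arm([
  [0,0,0,0,0.07],
  [0,0,0,0,0.06],
  [0,0,0,0,0.05],
  [0,0,0,0,0.04],
  [0,0,0,0,0.03],
  [0,0,0,0,0.02],
  [0,0,0,0,0.01],
  [0,0,0,0,0.01],
  [0,0,0,0,0.01],
  [0,0,0,0,0.01],
  [0,0,0,0,0.01],
  [0,0,0,0,0.01],
], newtons=8)

```text
t: 31.5
eef_pos: [0.3949, 0.2606, 0.0285]
ee_rot: [3.142, 0.0, -0.133]
force: [-0.6, -0.2, 0.4]
width: 0.0341
gripper_force: 7.8
```

Call:
step_arm([
  [0,0,0.01,0,0.01],
  [0,0,0.03,0,0.01],
  [0,0,0.05,0,0.01],
  [0,0,0.07,0,0.01],
  [0,0,0.09,0,0.01],
  [0,0,0.1,0,0.01],
  [0,0,0.1,0,0.01],
  [0.003,-0.02,0.1,-0.13,0.01],
  [0.009,-0.045,0.1,-0.27,0.01],
  [0.015,-0.075,0.1,-0.42,0.01],
  [0.021,-0.105,0.1,-0.57,0.01],
  [0.027,-0.135,0.1,-0.72,0.01],
  [0.033,-0.165,0.1,-0.87,0.01],
  [0.039,-0.195,0.1,-1.02,0.01],
  [0.045,-0.225,0.1,-1.17,0.01],
  [0.051,-0.255,0.1,-1.32,0.01],
  [0.056,-0.28,0.1,-1.47,0.01],
  [0.059,-0.295,0.1,-1.6,0.01],
  [0.06,-0.3,0.1,-1.72,0.01],
  [0.06,-0.3005,0.1,-1.797,0.01],
])

```text
t: 33.5
eef_pos: [0.4541, -0.0408, 0.1274]
ee_rot: [3.14, -0.001, -1.936]
force: [-0.3, -0.0, -0.6]
width: 0.0338
gripper_force: 7.8
```

Call:
step_arm([
  [0,0,0,0,0.01],
  [0,0,0,0,0.01],
  [0,0,-0.02,0,0.01],
  [0,0,-0.04,0,0.01],
  [0,0,-0.06,0,0.01],
  [0,0,-0.075,0,0.01],
  [0,0,-0.087,0,0.01],
  [0,0,-0.095,0,0.01],
  [0,0,-0.099,0,0.01],
  [0,0,-0.101,0,0.01],
  [0,0,-0.102,0,0.01],
  [0,0,-0.102,0,0.01],
  [0,0,-0.102,0,0.01],
])

```text
t: 34.8
eef_pos: [0.4551, -0.0397, 0.027]
ee_rot: [-3.141, 0.0, -1.93]
force: [-0.2, 0.8, -0.4]
width: 0.0339
gripper_force: 7.8
```

Call:
step_arm([
  [0,0,-0.0007,0,0.01],
  [0,0,-0.0013,0,0.01],
  [0,0,-0.0013,0,0.01],
  [0,0,-0.0013,0,0.01],
])

```text
t: 35.2
eef_pos: [0.455, -0.0397, 0.0254]
ee_rot: [-3.141, 0.0, -1.93]
force: [-0.7, 0.4, 2.1]
width: 0.0336
gripper_force: 8.0
```

Call:
step_arm([
  [0,0,0,0,0.034],
  [0,0,0,0,0.038],
  [0,0,0,0,0.045],
  [0,0,0,0,0.055],
  [0,0,0,0,0.07],
  [0,0,0,0,0.087],
  [0,0,0,0,0.087],
  [0,0,0,0,0.087],
  [0,0,0.01,0,0.087],
  [0,0,0.03,0,0.087],
  [0,0,0.06,0,0.087],
  [0,0,0.1,0,0.087],
  [0,0,0.14,0,0.087],
  [0,0,0.16,0,0.087],
  [0,0,0.16,0,0.087],
])

```text
t: 36.7
eef_pos: [0.4567, -0.0394, 0.1894]
ee_rot: [-3.136, 0.004, -1.929]
force: [1.0, -0.0, -0.6]
width: 0.0866
gripper_force: 0.0
```

Call:
step_arm([
  [0.0295,0.2885,0,1.797,0.0876],
  [0.0295,0.2885,0,1.797,0.0876],
  [0.0295,0.2885,0,1.797,0.0876],
  [0.0295,0.2885,0,1.797,0.0876],
  [0.0295,0.2885,0,1.797,0.0876],
  [0.0295,0.2885,0,1.797,0.0876],
  [0.0295,0.2885,0,1.797,0.0876],
  [0.0295,0.2885,0,1.797,0.0876],
  [0.0295,0.2885,0,1.797,0.0876],
  [0.0295,0.2885,0,1.797,0.0876],
  [0.0295,0.2885,0,1.797,0.0876],
  [0.0295,0.2885,0,1.797,0.0876],
  [0.0295,0.2885,0,1.797,0.0876],
  [0.0295,0.2885,0,1.797,0.0876],
  [0.0295,0.2885,0,1.797,0.0876],
  [0.0295,0.2885,0,1.797,0.0876],
])

```text
t: 38.3
eef_pos: [0.4843, 0.2486, 0.1852]
ee_rot: [3.141, 0.0, -0.135]
force: [-0.4, -0.5, -0.7]
width: 0.0876
gripper_force: 0.0
```

```bash
python3 - <<'E'
from h import *
f=grab('scene','sa');g=grab('top','ta')
s=arm.get_state();print(s['eef_pos'],s['ee_rot'],s['t'])
cv2.imwrite('pics/ca.png',np.hstack([cv2.resize(g['color'][165:275,255:365],(400,400),interpolation=cv2.INTER_CUBIC),cv2.resize(f['color'][175:275,365:465],(400,400),interpolation=cv2.INTER_CUBIC)]))
E
```

```text
[0.48431876 0.24867727 0.18524695] [ 3.14152013e+00  5.64142839e-05 -1.34001355e-01] 38.4
```

View pics/ca.png

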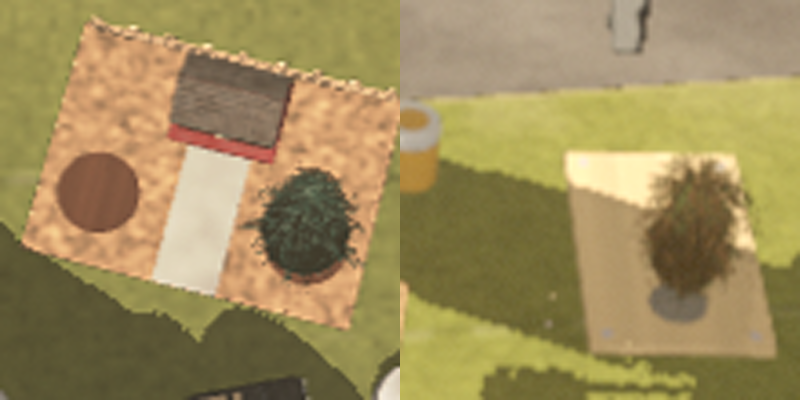

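The pine stands upright on its round at (308,225) in the top half, and the bush stands on the board. More of the round's rim shows than at the start, so I measure the pine's shift before going on.

```bash
python3 - <<'E'
from m import *
A=pickle.load(open('pics/ta.pkl','rb'));B=pickle.load(open('pics/sa.pkl','rb'))
for n,F,roi in(('T0',T,(318,200,362,252)),('Ta',A,(318,200,362,252)),('S0',S,(284,208,316,258)),('Sa',B,(284,208,316,258))):
    h=cv2.cvtColor(F['color'],cv2.COLOR_BGR2HSV);x0,y0,x1,y1=roi
    m=(cv2.inRange(h,(30,15,0),(100,255,95)))[y0:y1,x0:x1]
    m=cv2.morphologyEx(m,cv2.MORPH_OPEN,np.ones((2,2)))
    q=np.argwhere(m)[:,::-1]+[x0,y0];print(n,len(q),q.min(0),q.max(0),q.mean(0).round(1),np.percentile(q,[5,50,95],axis=0).tolist())
    cv2.imwrite('pics/m_%s.png'%n,m)
b=[cv2.resize(F['color'][y0:y0+60,x0:x0+60],(400,400),interpolation=cv2.INTER_CUBIC) for F,x0,y0 in((T,310,195),(A,310,195),)]
cv2.imwrite('pics/pine2.png',np.hstack(b))
E
```

```text
T0 238 [328 217] [349 239] [338.7 227.6] [[330.0, 219.0], [339.0, 228.0], [347.0, 236.14999999999998]]
Ta 140 [330 215] [349 238] [339.7 224.6] [[331.0, 216.0], [340.0, 224.0], [348.0, 234.0]]
S0 175 [295 214] [309 249] [302.7 228.4] [[296.7, 218.7], [303.0, 227.0], [308.0, 246.0]]
Sa 139 [294 215] [308 243] [301.3 227.2] [[295.0, 217.0], [302.0, 226.0], [307.0, 238.0]]
```

View pics/pine2.png

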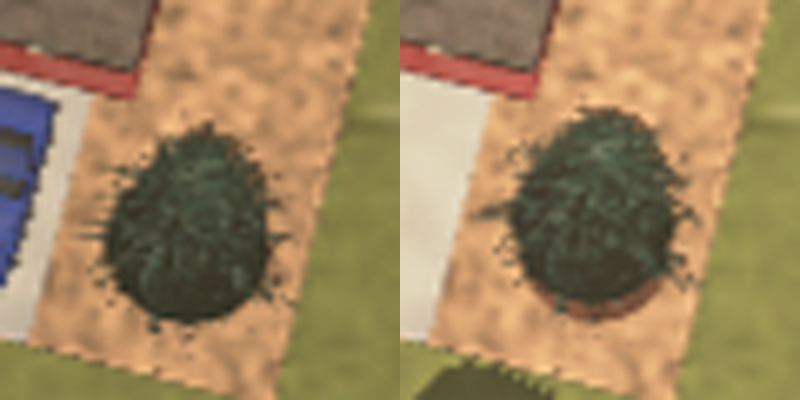

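The pine shifted about 5 mm from the jaws' centring, well within 15 mm, and it is upright. I leave it and fetch the bush.

Call:
step_arm([
  [0,0,-0.03,0,0.0876],
  [0,0,-0.06,0,0.0876],
  [0,0,-0.09,0,0.0876],
  [0,0,-0.115,0,0.0876],
  [0,0,-0.132,0,0.0876],
  [0,0,-0.144,0,0.0876],
  [0,0,-0.15,0,0.0876],
  [0,0,-0.153,0,0.0876],
  [0,0,-0.153,0,0.0876],
  [0,0,-0.153,0,0.0876],
])

```text
t: 39.4
eef_pos: [0.4848, 0.2491, 0.033]
ee_rot: [-3.141, -0.001, -0.133]
force: [0.4, 0.2, 0.8]
width: 0.0879
gripper_force: 0.0
```

Call:
step_arm([
  [0,0,0,0,0.07],
  [0,0,0,0,0.06],
  [0,0,0,0,0.05],
  [0,0,0,0,0.04],
  [0,0,0,0,0.03],
  [0,0,0,0,0.02],
  [0,0,0,0,0.02],
  [0,0,0,0,0.02],
  [0,0,0,0,0.02],
  [0,0,0,0,0.02],
  [0,0,0,0,0.02],
  [0,0,0,0,0.02],
])

```text
t: 40.6
eef_pos: [0.4843, 0.2487, 0.0322]
ee_rot: [3.142, 0.0, -0.133]
force: [0.3, 0.2, -0.4]
width: 0.0363
gripper_force: 8.0
```

Call:
step_arm([
  [0,0,0.01,0,0.02],
  [0,0,0.03,0,0.02],
  [0,0,0.05,0,0.02],
  [0,0,0.07,0,0.02],
  [0,0,0.085,0,0.02],
  [0,0,0.085,0,0.02],
  [0,-0.02,0.085,-0.15,0.02],
  [0,-0.035,0.085,-0.3,0.02],
  [0,-0.05,0.085,-0.45,0.02],
  [0,-0.065,0.085,-0.6,0.02],
  [0,-0.08,0.085,-0.75,0.02],
  [0,-0.095,0.085,-0.9,0.02],
  [0,-0.11,0.085,-1.05,0.02],
  [-0.002,-0.125,0.085,-1.2,0.02],
  [-0.004,-0.14,0.085,-1.35,0.02],
  [-0.004,-0.155,0.085,-1.5,0.02],
  [-0.004,-0.17,0.085,-1.6,0.02],
  [-0.004,-0.183,0.085,-1.697,0.02],
  [-0.004,-0.183,0.085,-1.697,0.02],
  [-0.004,-0.183,0.085,-1.697,0.02],
])

```text
t: 42.6
eef_pos: [0.4803, 0.0656, 0.1171]
ee_rot: [3.141, -0.0, -1.828]
force: [0.5, 0.2, -0.6]
width: 0.0363
gripper_force: 8.0
```

Call:
step_arm([
  [0,0,-0.02,0,0.02],
  [0,0,-0.04,0,0.02],
  [0,0,-0.058,0,0.02],
  [0,0,-0.07,0,0.02],
  [0,0,-0.078,0,0.02],
  [0,0,-0.083,0,0.02],
  [0,0,-0.086,0,0.02],
  [0,0,-0.087,0,0.02],
  [0,0,-0.087,0,0.02],
  [0,0,-0.087,0,0.02],
])

```text
t: 43.6
eef_pos: [0.4806, 0.0659, 0.0307]
ee_rot: [-3.141, 0.001, -1.83]
force: [-0.6, 0.5, -0.5]
width: 0.0359
gripper_force: 8.0
```

Call:
step_arm([
  [0,0,-0.001,0,0.02],
  [0,0,-0.001,0,0.02],
  [0,0,-0.001,0,0.02],
])

```text
t: 43.9
eef_pos: [0.4804, 0.0657, 0.0294]
ee_rot: [-3.141, 0.0, -1.83]
force: [0.1, 0.0, 0.1]
width: 0.0365
gripper_force: 8.0
```

Call:
step_arm([
  [0,0,-0.0007,0,0.02],
  [0,0,-0.0007,0,0.02],
  [0,0,-0.0007,0,0.037],
  [0,0,-0.0007,0,0.04],
  [0,0,-0.0007,0,0.045],
  [0,0,-0.0007,0,0.055],
  [0,0,-0.0007,0,0.07],
  [0,0,-0.0007,0,0.087],
  [0,0,-0.0007,0,0.087],
  [0,0,0.01,0,0.087],
  [0,0,0.03,0,0.087],
  [0,0,0.06,0,0.087],
  [0,0,0.1,0,0.087],
  [0,0,0.14,0,0.087],
  [0,0,0.16,0,0.087],
  [0,0,0.16,0,0.087],
])

```text
t: 45.5
eef_pos: [0.4821, 0.0664, 0.1936]
ee_rot: [-3.136, 0.005, -1.829]
force: [0.2, -0.9, 0.5]
width: 0.0873
gripper_force: 0.0
```

Call:
step_arm([
  [0,0.05,0,0.1,0.0876],
  [0,0.1,0,0.2,0.0876],
  [0,0.15,0,0.3,0.0876],
  [0,0.2,0,0.4,0.0876],
  [0,0.25,0,0.5,0.0876],
  [0,0.25,0,0.5,0.0876],
  [0,0.25,0,0.5,0.0876],
  [0,0.25,0,0.5,0.0876],
])

```text
t: 46.3
eef_pos: [0.4799, 0.3149, 0.1889]
ee_rot: [3.141, -0.001, -1.331]
force: [-0.5, 0.4, -0.0]
width: 0.0878
gripper_force: 0.0
```

```bash
python3 - <<'E'
from m import *
f=grab('scene','sb');g=grab('top','tb')
s=arm.get_state();print(s['eef_pos'],s['t'],s['qd'])
r=lambda F,x,y:cv2.resize(F['color'][y:y+65,x:x+85],(400,300),interpolation=cv2.INTER_CUBIC)
cv2.imwrite('pics/cb.png',np.vstack([np.hstack([r(T,255,185),r(g,255,185)]),np.hstack([r(S,285,208),r(f,285,208)])]))
E
```

```text
[0.48033014 0.31453367 0.1893744 ] 46.4 [-0.00503819 -0.00417317  0.00345023  0.00170821 -0.00145978 -0.00071072]
```

View pics/cb.png

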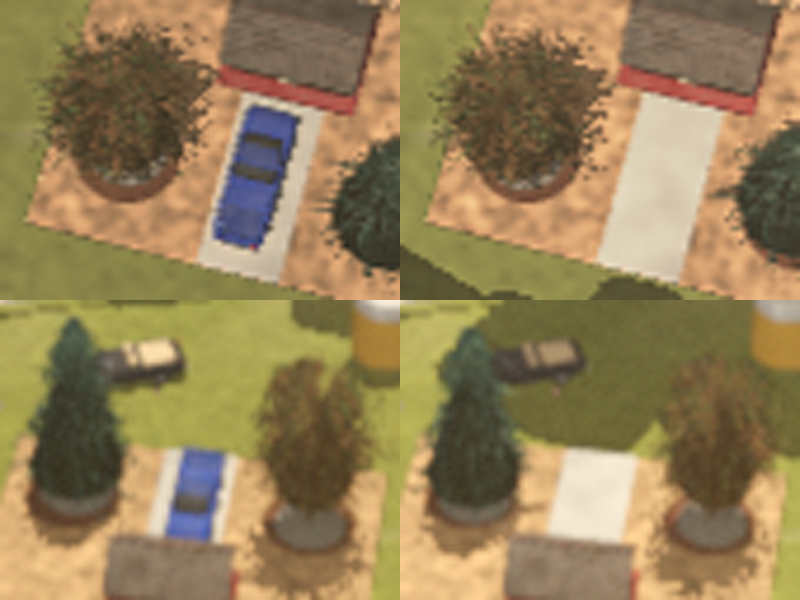

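Both trees stand upright on their rounds, within a few mm of the left-hand start pictures. The arm is clear and still, so I hand in.

```bash
python3 -c "
from station import arm
print(arm.job_done())"
```

```text
the job is handed in; nothing more can be done
None
```

The job is handed in, with no verdict returned: by my last pictures the pickup is parked 3.7 mm off the bay's centre and 0.03 rad off line, both trees are back upright within about 5 mm of where they started, and I saw no contact with the paint jar, glue bottle or convertible.

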